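Weigh in a returned parts bin on the sprung scale pan

ROBOT

A 6-joint arm with a two-finger parallel gripper is mounted at the origin on a cart in front of the work surface, level with it; the furniture and walls round the work are solid. World frame = base frame: x ahead of the robot, y to its left, z up, the work surface at z = 0. Lengths are in mm, angles in degrees, forces in N, time in s.
With the tool pointing down it reaches from about 375 to 900 mm from the base axis. Payload 3.1 kg.
Tool frame: the origin (TCP) lies at the very end of the fingers, on their centre line; the grasp point (between the pads) lies env.hold_point_z behind it (env.hold_point_z is the distance from the TCP to the grasp point, in mm); z points along the fingers, y is the direction in which the jaws open and shut (so a half turn about z gives the same grasp; the last joint's range is limited). The gripper opens to 85 mm and grips with 20 to 120 N. Pads are 22 mm wide; open, the fingers measure 114 mm over their backs; the gripper's body (76 mm by 85 mm) begins 54 mm behind the grasp point. The pads swing forward as they close: fully open they stand 13 mm farther back than shut.
Start: joints at [-85.8, 30.224, 82.088, -0, 67.689, -10.227], TCP at [155.742, -605.261, 198.11] pointing down, gripper open.
Joint ranges: [-176.69, 176.69], [-43.24, 126.21], [12.49, 139.97], [-82, 262], [0, 151.66], [-163.58, 163.58]. Speed limits (degrees/s): [159.86, 159.86, 180, 180, 180, 180].

INTERFACE

Orientations are given as [roll, pitch, yaw] about the fixed x, y, z axes, in that order (R = Rz(yaw) Ry(pitch) Rx(roll)).
In Python, from cell import monitor, eyes, env, finder gives the robot as it stands. The module is installed in compiled form; this text tells all that it offers.
- The arm moves only by the tool move_arm, never from a script. Its argument "commands" is a list of rows, each a list of 5 numbers: the shift along the tool's x, y, z in m, then the turn about the tool's z in rad, then the gripper command: -1 is fully open, 1 is shut, values between are in proportion. In form: [[dx, dy, dz, twist, jaw], ...]. A call has 1 to 8 rows; each row shifts and turns the commanded pose from where the row before left it, along the tool's axes as they then stand; what a row does not reach is not made up. A row lasts 1/12 s, in which the tool goes at most 41.7 mm and 7.16 degrees, less where a joint would pass 70% of its speed; a pose out of reach is approached as far as the arm can. A call is refused whole if a number of a shift passes 0.0417 or a number of a turn 0.125, either way. A call with a gripper value outside its range is refused whole. The fingers move at their own pace and stop on an object; the grip force is fixed at half the most. Time passes only in rows, so rows that do not move let the fingers close. It gives the time, the measured TCP pose, the force and the opening at its end, in the units of the state.
- monitor.observe(): the state, without advancing time (a new reading comes with each control period).
- eyes.snapshot(name): name is "scene" or "top"; returns a dict with "frame" (384x512x3 uint8, blue, green, red), "camera_matrix" (3x3 intrinsics, pixels), "distortion" ([k1, k2, p1, p2, k3] as OpenCV has them; the pictures are not rectified), "world_to_cam" (4x4, takes a point from world to camera coordinates). Camera axes: x right, y down, z forward; pixel columns grow to the right and rows downward; lengths in mm; the calibration is good to about 2 mm. A picture is of the moment at which its call begins. There is no depth.
- env.sign_off(): hands the job in, once; it reports no verdict.
Trained networks look in a picture, given as the dict that the camera call returned (one of the last four; its "shot" number tells which), for a name from the list of things; names that differ only in an ending like _2 or _b are one class to them, and where a whole thing is asked for, a point or a joint stands for the part that bears it (a point fixed in the world has none). Each returns a list of dicts, best first, with "score" (0 to 1); they miss things now and then, are a little off and sometimes report something else, mostly with a low value. They report only what shows in the picture. A call takes as long as a camera call. They do not tell look-alikes from the thing itself.
- finder.boxes_of(picture, label): "xyz" ([x, y, z] in mm, in world coordinates, good to about 4 mm: the middle of the surface that is visible of it).
The state is a dict: "clock": time; "qpos": joint angles; "joint_velocities": joint speeds; "joint_efforts": joint torques, N m; "eef_pos": TCP position; "ee_rot": TCP orientation; "ft_force": force on the tool from outside, world axes, zero at the start; "ft_torque": the same for the moment, N m; "grip_width": finger opening in mm.
Only numpy, scipy, OpenCV 4.12 (cv2) and the standard library are available. Lean on these libraries where they do the work, as an engineer would, in place of code of your own. Each camera call takes 0.05 s, during which the arm holds its last target. There are 200 camera calls.

TASK

Weigh in the returned blue parts bin: bring it from the side table onto the scale's steel pan and nudge it about until the pan, with nothing else touching it, rides level with its steel ball resting inside the red ring; only then press the green button right down to log the weight and let it go. Leave the solder spool as it lies in the bin, do not push the pan down onto its overload stop, and leave the other things on the bench alone.

Things in the scene. Friction and masses are not known exactly. Their poses are not given: they have to be found in the camera images.
- scale: bench scale, fixed. Origin on the bench top (z = 0) under the centre of the steel weighing pan; x and y along the pan's edges. The pan measures 180 mm in x, 250 mm in y, 6 mm thick, its top 58 mm up when empty. In front of the side table stands a grey console (x -146 to -80, y 147 to 277 mm, 36 mm high) with a dark display and the green button
- table_center (a point): middle of the top of the fixed aluminium side table beside the pan, 59 mm above the bench, at scale x 0, y 212 mm; it measures 150 mm in x and 151 mm in y; a 12 mm gap parts it from the pan
- pan_center (a point): centre of the pan's top face, z along its normal. The pan stands on one central spring and tips every way about a joint 12 mm under this point. It rides level only when the centre of mass of its load stands over the middle: each mm off-centre tips it by about 1.2 mrad for each newton of load
- pan_lift (a joint): how far the pan has sunk on its spring, m: 0 empty, about 5 mm per kg, 8 mm at the overload stop
- pan_roll (a joint): tilt of the pan about the scale's x axis, rad, stops at -0.07 and 0.07; positive: the -y edge is the low one
- pan (a joint): tilt of the pan about the scale's y axis, rad, stops at -0.07 and 0.07; positive: the +x edge is the low one
- level_center (a point): centre of the round ball level (50 mm across, top about 0 to 1 mm above the pan's face) that sits on a lug at the pan's front corner away from the side table, at x -112, y -94 mm of the pan; a red ring of 9 mm radius is drawn on its white dish
- ball_center (a point): centre of the dark steel ball (8 mm across) of the ball level; it rolls 0.2 mm per mrad towards the low side and rests within 4 mm of level_center, in the red ring, when the pan is level
- bin: blue open parts bin with screws; 55 mm high at back and sides, the front wall (its -x end) 33 mm; walls 2 mm, underside flat. Origin in the middle of its underside: walls at x -64 and 66 mm, y -45 and 45 mm. It starts on the side table with its high back (+x) away from the pan. Its weight is not known (0.2 to 0.3 kg)
- spool: grey and white spool of solder standing in the bin, 54 mm across, 40 mm high, towards the bin's back; part used, its weight is not known (about 0.07 to 0.45 kg). Origin in the middle of its underside
- log_button_top (a point): centre of the top of the green push button (22 mm across) on the console; it is pressed straight down
- log_button (a joint): travel of the green button, m: 0 up, 0.005 fully down (about 4 N)
- tape_roll: roll of brown packing tape, 92 mm across, 45 mm high; a bystander, loose. Origin in the middle of its underside
- flux: small white flux bottle with a red needle cap, 34 mm across, 95 mm high; a bystander, loose. Origin in the middle of its underside
- cutter: side cutter with red handles, 121x46x12 mm; a bystander, loose. Origin in the middle of its underside
- cleaner: round black tip cleaner with brass wool, 62 mm across, 36 mm high; a bystander, loose. Origin in the middle of its underside
Mind the look-alikes: they are no part of the job. Of the things that look like the bin, the larger one is meant.

How it is judged (in metres and radians):
On the way, in this order (a step that is already met when the one before it is completed fails the run):
1. the bin stands wholly on the pan, untouched and at rest, and the pan rides level (x of bin in the frame of pan_center between -0.045 and 0.045 m and y of bin in the frame of pan_center between -0.045 and 0.045 m and z of bin in the frame of pan_center below 0.004 m and value of joint pan_lift above 0.0008 m and angle between pan_center's own z axis and vertical below 0.02 rad and linear speed of bin below 0.02 m/s and angular speed of bin below 0.15 rad/s and contact force between each of the arm, the fingers and bin below 0.1 N and contact force between the fingers and scale below 0.1 N), for 0.4 s.
2. the green button is pressed down (value of joint log_button above 0.004 m), for 0.05 s.
At the end, for the whole second after the job is handed in: Bin at rest on the pan, its origin within 45 mm of the pan's centre in x and in y, untouched; pan within 0.02 rad of level (ball within 4 mm of the ring's centre); spool upright in the bin; green button was pressed 4 mm or more after the pan rode level, and is up again (under 1 mm) (all of step 1 and value of joint log_button below 0.001 m and distance between spool and bin below 0.045 m and angle between spool's own z axis and vertical below 0.1 rad).
It fails at once if the solder spool is touched by the robot (contact force between any of the fingers, the arm and spool above 0.3 N).
It fails at once if the pan is pushed down to its overload stop (sunk over 7.5 mm) (value of joint pan_lift above 0.0075 m).
It fails at once if the green button is pressed while the pan does not ride level with the bin on it (value of joint log_button above 0.003 m and not (x of bin in the frame of pan_center between -0.045 and 0.045 m and y of bin in the frame of pan_center between -0.045 and 0.045 m and z of bin in the frame of pan_center below 0.004 m and value of joint pan_lift above 0.0008 m and angle between pan_center's own z axis and vertical below 0.026 rad)).
It fails at once if the bin is tipped over 17 degrees (angle between bin's own z axis and vertical above 0.3 rad).
It fails at once if a bystander is moved over 20 mm (distance of any of tape_roll, flux, cutter, cleaner from where it was at the start of the episode above 0.02 m).
It also fails if it takes over 72 s, if anything falls off the work surface, if the arm or the gripper's body presses on something with over 40 N, if the wrist force passes 120 N, or if a joint passes its speed limit or range.

## Working session

There is one attempt and no reset: what is moved stays moved. The work goes in short steps, Python scripts to look and compute and a tool call to move; the robot and the scene stay as the last step left them, time stands still between calls to the robot, and variables do not carry over. Pictures are saved under pics/ and viewed, on a budget of 10 in all, crops included, one or two more only if the job needs it, and the job is handed in when it is done.

Besides the shell and the picture viewer there is one more tool, called after "Call:" as a command line: name --pt "numbers of a row" for each row, then --argument value for the rest. move_arm: Moves the arm, as the interface text tells. Its arguments: {"type":"object","properties":{"commands":{"type":"array"}},"required":["commands"]}

```bash
mkdir -p pics
python3 - <<'E'
from cell import monitor, eyes, env, finder
import cv2, numpy as np
s=monitor.observe(); print(s, env.hold_point_z)
for n in ("scene","top"):
    p=eyes.snapshot(n); cv2.imwrite(f"pics/{n}0.png",p["frame"])
    print(n,p["camera_matrix"].tolist(),p["distortion"],np.round(p["world_to_cam"],3).tolist())
    K=p["camera_matrix"];T=p["world_to_cam"]
    for l in ["bin","spool","scale","pan","level_center","ball_center","log_button_top","log_button","tape_roll","flux","cutter","cleaner"]:
        for d in finder.boxes_of(p,l)[:4]:
            x=np.array(d["xyz"],float)
            px=cv2.projectPoints(x.reshape(1,3),cv2.Rodrigues(T[:3,:3])[0],T[:3,3],K,np.array(p["distortion"]))[0].ravel()
            print(l,round(d["score"],2),x.round(),px.round())
E
```

```text
{'clock': 0.0, 'qpos': array([-8.57994129e+01,  3.02778957e+01,  8.21570742e+01, -2.08040329e-03,
        6.76883482e+01, -1.02273407e+01]), 'joint_velocities': array([ 0.02006831,  0.11780686, -0.04491429,  0.17678789, -0.00852606,
       -0.03937453]), 'joint_efforts': array([-1.48861880e-03, -4.42356634e+01, -1.78024900e+01, -3.24141783e-04,
        8.19866604e-03,  1.29335486e-06]), 'eef_pos': array([ 155.68473354, -604.48547496,  197.14134543]), 'ee_rot': array([-1.79878300e+02, -2.00032596e-02,  1.44286984e+01]), 'ft_force': array([ 0.01997274, -0.1538165 , -0.51344104]), 'ft_torque': array([ 0.03172961,  0.03791166, -0.07994198]), 'grip_width': 85.2784603731765} 18.700000000000003
scene [[476.1804518017488, 0.0, 256.22858054677425], [0.0, 476.1804518017488, 193.4374791875905], [0.0, 0.0, 1.0]] [0.01692433 0.         0.         0.         0.        ] [[-0.68, -0.733, 0.018, 246.002], [-0.298, 0.254, -0.92, 269.954], [0.67, -0.631, -0.391, 946.042], [0.0, 0.0, 0.0, 1.0]]
bin 0.78 [378. 131.  22.] [210. 267.]
bin 0.76 [558. 160.  94.] [156. 217.]
scale 0.83 [543.  20.  56.] [205.
[... 404 characters left out ...]
7.90407996124304, 195.082941900878], [0.0, 0.0, 1.0]] [-0.01770685  0.          0.          0.          0.        ] [[0.003, -1.0, 0.006, -167.663], [-0.99, -0.004, -0.139, 542.584], [0.139, -0.005, -0.99, 1106.85], [0.0, 0.0, 0.0, 1.0]]
bin 0.83 [611. 140.  70.] [126. 165.]
bin 0.66 [373. 132.  12.] [131. 265.]
bin 0.18 [496. 173.  57.] [112. 213.]
spool 0.9 [595. 173. 103.] [108. 169.]
scale 0.56 [582. -28.  58.] [196. 178.]
level_center 0.81 [590. -83.  60.] [219. 175.]
log_button 0.51 [587. -80.  61.] [218. 176.]
tape_roll 0.94 [ 616. -450.   45.] [368. 166.]
flux 0.72 [ 715. -348.   54.] [327. 126.]
cutter 0.63 [ 370. -393.   10.] [345. 267.]
cleaner 0.72 [ 466. -459.   28.] [373. 227.]
```

Run:
```python
import cv2
a=cv2.imread("pics/top0.png");b=cv2.imread("pics/scene0.png")
cv2.imwrite("pics/topc.png",cv2.resize(a[90:300,60:280],(800,764)[0:2] if 0 else (628,600),interpolation=cv2.INTER_CUBIC))
cv2.imwrite("pics/scenec.png",cv2.resize(b[140:320,90:330],(800,600),interpolation=cv2.INTER_CUBIC))
```

```text
(no output)
```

View pics/topc.png

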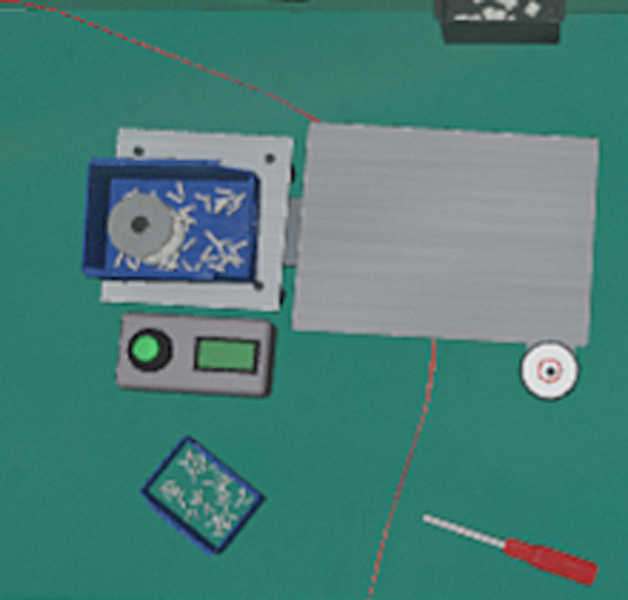

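View pics/scene0.png

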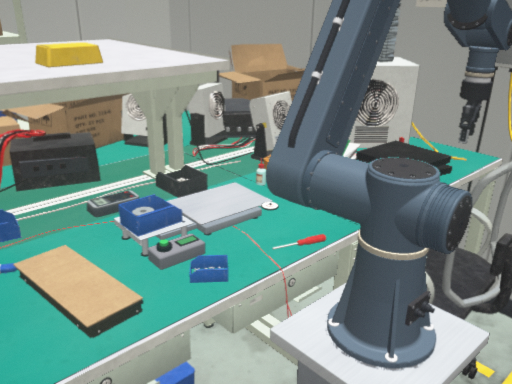

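The image shows two blue bins. The larger one stands on the side table at top-picture pixel (126,167) and holds the spool; this is the bin meant. The small one on the bench at (132,263) is the decoy: it has no spool. The crop confirms this. The finder's "level" fix is off, since the dish is at about (253,220). I'll work out the poses from the corners.

```bash
cat > h.py <<'E'
import numpy as np, cv2
from cell import monitor, eyes, env, finder
def ray(p,uv,z):
    K=p["camera_matrix"];T=p["world_to_cam"];D=np.array(p["distortion"])
    n=cv2.undistortPoints(np.array(uv,float).reshape(-1,1,2),K,D).reshape(-1,2)
    d=np.c_[n,np.ones(len(n))]@T[:3,:3]; c=-T[:3,:3].T@T[:3,3]
    return c+d*((z-c[2])/d[:,2])[:,None]
def proj(p,x):
    T=p["world_to_cam"]
    return cv2.projectPoints(np.array(x,float).reshape(-1,1,3),cv2.Rodrigues(T[:3,:3])[0],T[:3,3],p["camera_matrix"],np.array(p["distortion"]))[0].reshape(-1,2)
E
python3 - <<'E'
from h import *
p=eyes.snapshot("top")
f=lambda L:[(60+u*220/628-.3,90+v*.35-.3) for u,v in L]
for n,L,z in [("pan",[(310,123),(598,140),(587,346),(293,328)],58),("table",[(118,128),(293,138),(278,310),(101,300)],59),("level",[(550,371)],58),("button",[(146,347)],46),("binback",[(88,159),(83,276)],114),("binfront",[(259,178),(251,284)],92),("spool",[(140,225)],101),("console",[(124,313),(275,322),(270,396),(118,387)],36)]:
    w=ray(p,f(L),z); print(n,w.round(1).tolist(),w.mean(0).round(1))
print(-p["world_to_cam"][:3,:3].T@p["world_to_cam"][:3,3])
g=p["frame"]
cv2.imwrite("pics/bincrop.png",cv2.resize(g[135:205,80:185],(800,533),interpolation=cv2.INTER_CUBIC))
E
```

```text
pan [[693.8, 42.5, 58.0], [680.0, -204.7, 58.0], [502.6, -195.2, 58.0], [516.8, 51.7, 58.0]] [598.3 -76.4  58. ]
table [[688.5, 207.0, 59.0], [680.3, 56.5, 59.0], [531.8, 64.6, 59.0], [539.7, 214.0, 59.0]] [610.1 135.5  59. ]
level [[481.5, -164.3, 58.0]] [ 481.5 -164.3   58. ]
button [[501.4, 178.1, 46.0]] [501.4 178.1  46. ]
binback [[647.5, 212.0, 114.0], [551.3, 211.0, 114.0]] [599.4 211.5 114. ]
binfront [[637.4, 77.2, 92.0], [548.8, 80.7, 92.0]] [593.1  78.9  92. ]
spool [[595.7, 171.1, 101.0]] [595.7 171.1 101. ]
console [[531.7, 201.4, 36.0], [524.5, 71.4, 36.0], [461.1, 73.7, 36.0], [468.2, 203.5, 36.0]] [496.4 137.5  36. ]
[ 384.27771822 -159.7731761  1172.36011321]
```

View pics/bincrop.png

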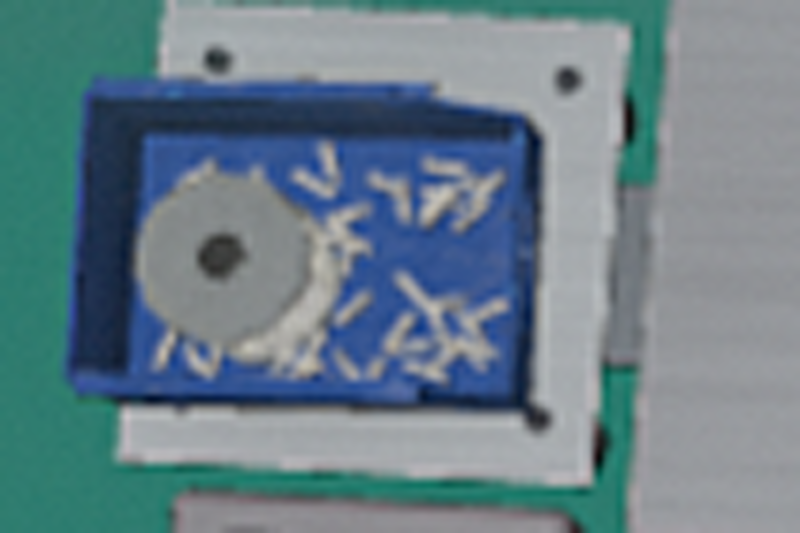

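The larger bin is confirmed: spool inside, low front wall at crop x≈530, towards the pan. I'll go above that front wall with the jaws partly shut.

Call:
move_arm --pt "0.027 -0.0252 0 0 0.25" --pt "0.027 -0.0252 0 0 0.25" --pt "0.027 -0.0252 0 0 0.25" --pt "0.027 -0.0252 0 0 0.25" --pt "0.027 -0.0252 0 0 0.25" --pt "0.027 -0.0252 0 0 0.25" --pt "0.027 -0.0252 0 0 0.25" --pt "0.027 -0.0252 0 0 0.25"

```text
clock: 2.02
eef_pos: [315.4, -354.8, 198.4]
ee_rot: [180.0, -0.0, 14.4]
ft_force: [1.0, 0.1, -0.4]
grip_width: 31.8
```

Call:
move_arm --pt "0.027 -0.0252 0 0 0.25" --pt "0.027 -0.0252 0 0 0.25" --pt "0.027 -0.0252 0 0 0.25" --pt "0.027 -0.0252 0 0 0.25" --pt "0.027 -0.0252 0 0 0.25" --pt "0.027 -0.0252 0 0 0.25" --pt "0.027 -0.0252 0 0 0.25" --pt "0.027 -0.0252 0 0 0.25"

```text
clock: 2.68
eef_pos: [474.5, -105.5, 198.4]
ee_rot: [180.0, -0.0, 14.4]
ft_force: [0.7, -1.8, -1.1]
grip_width: 32.1
```

Call:
move_arm --pt "0.027 -0.0252 0 0 0.25" --pt "0.027 -0.0252 0 0 0.25" --pt "0.027 -0.0252 0 0 0.25" --pt "0.027 -0.0252 0 0 0.25" --pt "0.027 -0.0252 0 0 0.25" --pt "0.027 -0.0252 0 0 0.25" --pt "0 0 0 0.1 0.25" --pt "0 0 0 0.1 0.25"

```text
clock: 3.35
eef_pos: [593.9, 82.0, 197.9]
ee_rot: [-180.0, -0.0, 2.9]
ft_force: [0.2, -1.8, -0.3]
grip_width: 32.1
```

Call:
move_arm --pt "0 0 0 0.1 0.25" --pt "0 0 0 0 0.25" --pt "0 0 0 0 0.25"

```text
clock: 3.6
eef_pos: [592.9, 79.7, 198.1]
ee_rot: [-180.0, 0.0, -2.6]
ft_force: [-0.3, -0.1, 0.3]
grip_width: 32.1
```

Call:
move_arm --pt "0 0 0.03 0 0.25" --pt "0 0 0.03 0 0.25" --pt "0 0 0.03 0 0.25" --pt "0 0 0 0 0.25" --pt "0 0 0 0 0.25"

```text
clock: 4.02
eef_pos: [591.7, 79.4, 107.0]
ee_rot: [-180.0, 0.2, -2.7]
ft_force: [-0.2, -1.0, 0.3]
grip_width: 31.8
```

Run:
```python
from h import *
a=eyes.snapshot("scene");b=eyes.snapshot("top")
e=monitor.observe()["eef_pos"];print(e,proj(a,e),proj(b,e),finder.boxes_of(b,"spool")[:1])
print(proj(a,[[481.5,-164.3,58]]),proj(b,[[481.5,-164.3,58]]))
A=cv2.resize(a["frame"][150:270,100:300],(600,360),interpolation=cv2.INTER_CUBIC)
B=cv2.resize(b["frame"][120:240,70:270],(600,360),interpolation=cv2.INTER_CUBIC)
cv2.imwrite("pics/v1.png",cv2.resize(np.vstack([A,B]),(500,600)))
```

```text
[594.32097521  79.41852456 109.7145051 ] [[174.52500708 198.1252579 ]] [[147.2044453  168.45480735]] []
[[270.29658758 204.55270389]] [[252.38930303 219.53599618]]
```

View pics/v1.png

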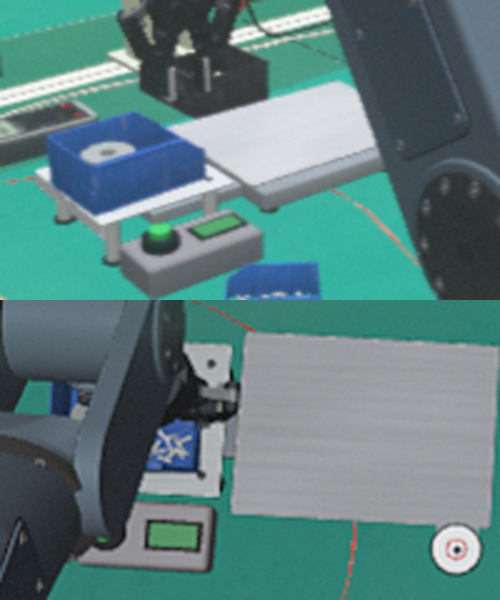

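The fingers straddle the front wall, with the tips at scene-view (170,100) and (205,88). Descending and gripping.

Call:
move_arm --pt "0 0 0.012 0 0.25" --pt "0 0 0.012 0 0.25" --pt "0 0 0.01 0 0.25" --pt "0 0 0 0 0.25" --pt "0 0 0 0 0.25"

```text
clock: 4.58
eef_pos: [592.5, 79.7, 73.7]
ee_rot: [-180.0, 0.1, -2.8]
ft_force: [-0.0, -0.5, 0.7]
grip_width: 32.0
```

Call:
move_arm --pt "0 0 0 0 1" --pt "0 0 0 0 1" --pt "0 0 0 0 1" --pt "0 0 0 0 1" --pt "0 0 0 0 1" --pt "0 0 0 0 1"

```text
clock: 5.08
eef_pos: [593.0, 79.7, 74.3]
ee_rot: [180.0, -0.0, -2.8]
ft_force: [-0.8, 0.4, -0.3]
grip_width: -0.3
```

Call:
move_arm --pt "0 0 0 0 0.25" --pt "0 0 0 0 0.25" --pt "0 0 0 0 0.25" --pt "0 0 0.006 0 0.25" --pt "0 0 0 0 0.25" --pt "0 0 0 0 0.25"

```text
clock: 5.58
eef_pos: [592.4, 79.7, 67.5]
ee_rot: [-180.0, 0.1, -2.8]
ft_force: [0.4, -0.1, 0.3]
grip_width: 32.1
```

Call:
move_arm --pt "0 0 0 0 1" --pt "0 0 0 0 1" --pt "0 0 0 0 1" --pt "0 0 0 0 1" --pt "0 0 0 0 1"

```text
clock: 6.0
eef_pos: [593.0, 79.6, 68.2]
ee_rot: [180.0, -0.0, -2.8]
ft_force: [0.6, 0.2, 0.3]
grip_width: -0.2
```

Run:
```python
from h import *
print([monitor.observe()["grip_width"]])
a=eyes.snapshot("scene");b=eyes.snapshot("top")
print(monitor.observe()["grip_width"])
A=cv2.resize(a["frame"][180:250,110:230],(600,350),interpolation=cv2.INTER_CUBIC)
B=cv2.resize(b["frame"][140:190,90:190],(600,300),interpolation=cv2.INTER_CUBIC)
cv2.imwrite("pics/v2.png",cv2.resize(np.vstack([A,B]),(550,596)))
```

```text
[-0.18137483290457337]
-0.31995640169886286
```

View pics/v2.png

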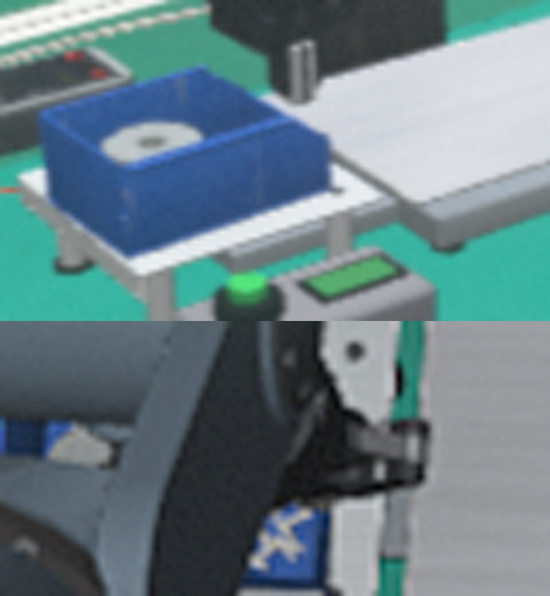

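The shut fingers at v2 (300,70) are outside the bin, on the pan side of the front wall, so they missed it. I'll get the rim position from this view.

Run:
```python
from h import *
a=eyes.snapshot("scene");b=eyes.snapshot("top")
f=lambda L:[(110+u/4.583-.4,180+v/4.583-.4) for u,v in L]
print("front rim near, far",ray(a,f([(332,135),(262,95)]),92).round(1))
print("back rim",ray(a,f([(40,110),(200,66)]),114).round(1))
print("sidetop step / base",ray(a,f([(330,190),(125,256),(52,210)]),59).round(1))
s=5.5*600/600
g=lambda L:[(90+u/5.5-.4,140+(v-321)/5.5-.4) for u,v in L]
print("top base/rim",ray(b,g([(328,590)]),59).round(1),ray(b,g([(310,585)]),92).round(1))
print(proj(a,[[593,79.7,100],[593,79.7,68]]), f([(302,45),(302,100)]), proj(b,[[593,79.7,100]]),g([(400,450)]))
```

```text
front rim near, far [[557.3  82.3  92. ]
 [629.9  81.3  92. ]]
back rim [[648.7 211.  114. ]
 [645.2 112.  114. ]]
sidetop step / base [[556.3  86.   59. ]
 [562.  213.4  59. ]
 [636.  216.1  59. ]]
top base/rim [[555.2  84.2  59. ]] [[552.3  84.7  92. ]]
[[174.90180294 201.68821399]
 [175.49327607 212.68501181]] [(175.49570150556403, 189.41889591970323), (175.49570150556403, 201.41976871045168)] [[147.97221938 169.82385674]] [(162.32727272727274, 163.05454545454543)]
```

Run:
```python
from h import *
a=eyes.snapshot("scene")
im=a["frame"].copy()
A=cv2.resize(im[185:225,145:205],(800,533),interpolation=cv2.INTER_CUBIC)
k=800/60
for x,c in [([593,79.7,68],(0,0,255)),([593,79.7,92],(0,255,255)),([593,60,68],(255,0,255)),([593,79.7,59],(0,255,0))]:
    q=(proj(a,x)[0]+.5-[145,185])*k; cv2.circle(A,tuple(int(v) for v in q),5,c,1)
cv2.imwrite("pics/v3.png",A)
```

```text
(no output)
```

View pics/v3.png

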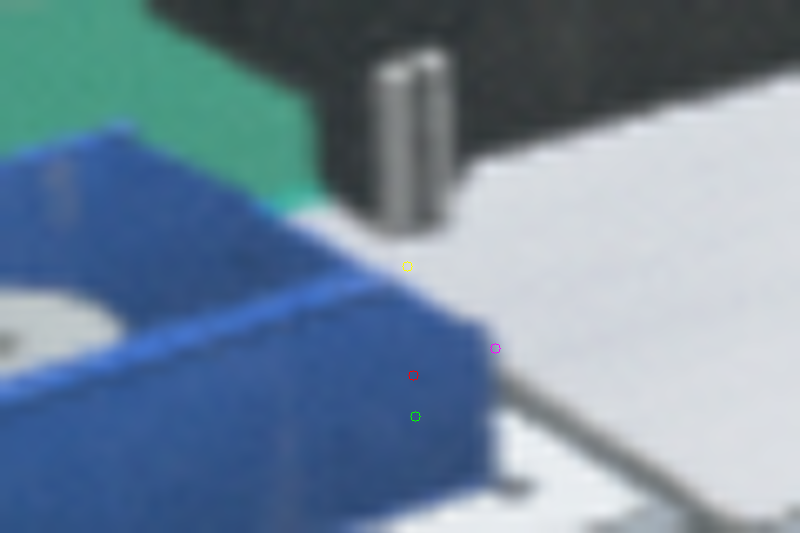

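The rendered fingertips at v3 (410,235) don't match the projected TCP at (413,375), and the top view is off too. I'll triangulate where the fingers really are relative to the cameras.

Run:
```python
from h import *
s=monitor.observe();print(s["eef_pos"],s["ee_rot"],s["qpos"])
a=eyes.snapshot("scene");b=eyes.snapshot("top")
for z in (60,68,80,92,100): print(z,ray(a,[(175.3,202.3)],z).round(0))
for z in (68,100,120,140): print("top",z,ray(b,[(160.5,163)],z).round(0))
B=cv2.resize(b["frame"][150:190,135:195],(800,533),interpolation=cv2.INTER_CUBIC);k=800/60
for z,c in [(68,(0,0,255)),(100,(0,255,255)),(150,(0,255,0))]:
    q=(proj(b,[593,79.7,z])[0]+.5-[135,150])*k; cv2.circle(B,tuple(int(v) for v in q),5,c,1)
cv2.imwrite("pics/v4.png",B)
```

```text
[592.88674919  79.65716232  68.13041652] [ 1.79998809e+02 -9.20765721e-04 -2.76151226e+00] [-3.04053313e+00  3.79770169e+01  9.21443553e+01 -1.55173667e-03
  4.98777012e+01  8.97219791e+01]
60 [[665.  32.  60.]]
68 [[650.  42.  68.]]
80 [[627.  57.  80.]]
92 [[604.  71.  92.]]
100 [[589.  81. 100.]]
top 68 [[616.  57.  68.]]
top 100 [[609.  51. 100.]]
top 120 [[605.  47. 120.]]
top 140 [[601.  43. 140.]]
```

View pics/v4.png

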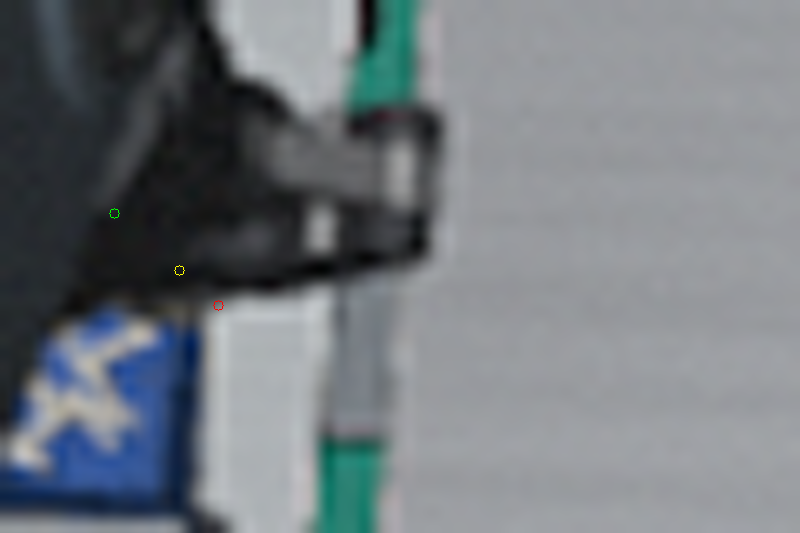

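Call:
move_arm --pt "0 0 0 0 0.25" --pt "0 0 0 0 0.25" --pt "0 0 0 0 0.25" --pt "0 0 0.002 0 0.25" --pt "0 0 0.002 0 0.25" --pt "0 0 0 0 0.25"

```text
clock: 6.85
eef_pos: [592.5, 79.6, 63.6]
ee_rot: [-180.0, 0.1, -2.8]
ft_force: [-0.7, 0.4, 0.1]
grip_width: 32.3
```

Call:
move_arm --pt "0 0 0.002 0 0.25" --pt "0 0 0.002 0 0.25" --pt "0 0 0 0 0.25"

```text
clock: 7.1
eef_pos: [592.5, 79.6, 59.6]
ee_rot: [-180.0, 0.1, -2.8]
ft_force: [-0.6, 0.6, -0.6]
grip_width: 32.0
```

Call:
move_arm --pt "0 0 0.002 0 0.25" --pt "0 0 0.002 0 0.25" --pt "0 0 0 0 0.25"

```text
clock: 7.35
eef_pos: [592.6, 79.7, 55.7]
ee_rot: [-180.0, 0.0, -2.8]
ft_force: [-0.5, -1.0, -0.1]
grip_width: 31.9
```

Call:
move_arm --pt "0 0 0.003 0 0.25" --pt "0 0 0.003 0 0.25" --pt "0 0 0 0 0.25"

```text
clock: 7.6
eef_pos: [592.4, 79.6, 49.4]
ee_rot: [180.0, 0.1, -2.8]
ft_force: [0.3, -0.4, 0.2]
grip_width: 32.3
```

Call:
move_arm --pt "0 0 0.003 0 0.25" --pt "0 0 0.003 0 0.25" --pt "0 0 0 0 0.25"

```text
clock: 7.85
eef_pos: [592.4, 79.7, 43.4]
ee_rot: [-180.0, 0.1, -2.8]
ft_force: [-0.5, -0.2, -0.9]
grip_width: 32.0
```

Run:
```python
from h import *
a=eyes.snapshot("scene");b=eyes.snapshot("top")
print(monitor.observe()["ft_force"])
A=cv2.resize(a["frame"][175:225,140:210],(560,400),interpolation=cv2.INTER_CUBIC);k=8
for z,c in [(68,(0,0,255)),(92,(0,255,255))]:
    q=(proj(a,[593,79.7,z])[0]+.5-[140,175])*k; cv2.circle(A,tuple(int(v) for v in q),4,c,1)
B=cv2.resize(b["frame"][155:180,135:205],(560,200),interpolation=cv2.INTER_CUBIC)
cv2.imwrite("pics/v5.png",np.vstack([A,B]))
```

```text
[ 0.53157792  0.76123665 -0.39721654]
```

View pics/v5.png

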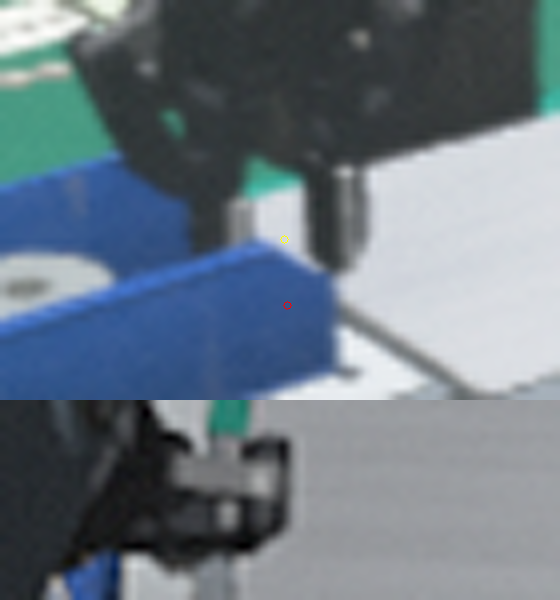

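The view now shows both fingers astride the front wall: inner one inside the bin at v5 (220,220), outer tip at (340,270). The x and y agree, but the true tip is about 30 mm higher than reported, which explains the miss. I'll go 4 mm lower and grip.

Call:
move_arm --pt "0 0 0.004 0 0.25" --pt "0 0 0 0 0.25" --pt "0 0 0 0 1" --pt "0 0 0 0 1" --pt "0 0 0 0 1" --pt "0 0 0 0 1" --pt "0 0 0 0 1"

```text
clock: 8.53
eef_pos: [592.2, 79.9, 40.1]
ee_rot: [-180.0, 0.1, -2.8]
ft_force: [-1.7, 0.9, 1.4]
grip_width: 1.2
```

Call:
move_arm --pt "0 0 -0.003 0 1" --pt "0 0 -0.003 0 1" --pt "0 0.003 0 0 1" --pt "0 0.006 0 0 1" --pt "0.0005 0.01 0 0 1" --pt "0.0005 0.01 0 0 1" --pt "0.0005 0.01 0 0 1" --pt "0.0005 0.01 0 0 1"

```text
clock: 9.2
eef_pos: [592.5, 29.0, 46.0]
ee_rot: [180.0, 0.0, -2.8]
ft_force: [-0.3, 0.7, -5.4]
grip_width: 0.5
```

Call:
move_arm --pt "0.0006 0.01 0 0 1" --pt "0.0006 0.01 0 0 1" --pt "0.0006 0.01 0 0 1" --pt "0.0006 0.01 0 0 1" --pt "0.0006 0.01 0 0 1" --pt "0.0006 0.01 0 0 1" --pt "0.0006 0.01 0 0 1" --pt "0.0006 0.01 0 0 1"

```text
clock: 9.87
eef_pos: [593.5, -50.5, 46.1]
ee_rot: [180.0, -0.0, -2.8]
ft_force: [0.5, 0.2, -4.5]
grip_width: 1.0
```

Call:
move_arm --pt "0.0006 0.01 0 0 1" --pt "0.0006 0.01 0 0 1" --pt "0.0006 0.01 0 0 1" --pt "0.0006 0.01 0 0 1" --pt "0.0006 0.01 0 0 1" --pt "0.0006 0.01 0 0 1" --pt "0.0006 0.01 0 0 1" --pt "0.0006 0.01 0 0 1"

```text
clock: 10.53
eef_pos: [594.4, -130.7, 46.1]
ee_rot: [-180.0, -0.0, -2.8]
ft_force: [0.5, 0.3, -7.0]
grip_width: 1.1
```

Call:
move_arm --pt "0.0006 0.01 0 0 1" --pt "0.0006 0.008 0 0 1" --pt "0.0006 0.004 0 0 1" --pt "0 0 0 0 1" --pt "0 0 0.003 0 1" --pt "0 0 0.003 0 1" --pt "0 0 0 0 1"

```text
clock: 11.12
eef_pos: [595.0, -151.1, 39.6]
ee_rot: [-180.0, 0.0, -2.7]
ft_force: [0.2, -0.0, -4.2]
grip_width: 0.8
```

Call:
move_arm --pt "0 0 0.002 0 1" --pt "0 0 0 0 0.25" --pt "0 0 0 0 0.25" --pt "0 0 0 0 0.25" --pt "0 0 0 0 0.25" --pt "0 0 0 0 0.25" --pt "0 0 0 0 0.25"

```text
clock: 11.7
eef_pos: [595.4, -151.8, 38.4]
ee_rot: [180.0, -0.0, -2.8]
ft_force: [0.3, 0.0, -0.6]
grip_width: 32.3
```

Run:
```python
from h import *
a=eyes.snapshot("scene");b=eyes.snapshot("top");print(monitor.observe()["eef_pos"])
A=cv2.resize(a["frame"][165:225,165:285],(600,300),interpolation=cv2.INTER_CUBIC)
B=cv2.resize(b["frame"][125:235,130:280],(600,440)[:2],interpolation=cv2.INTER_CUBIC)[:,:]
cv2.imwrite("pics/v6.png",cv2.resize(np.vstack([A,B]),(486,600)))
```

```text
[ 595.20795953 -151.73365038   38.25634073]
```

View pics/v6.png

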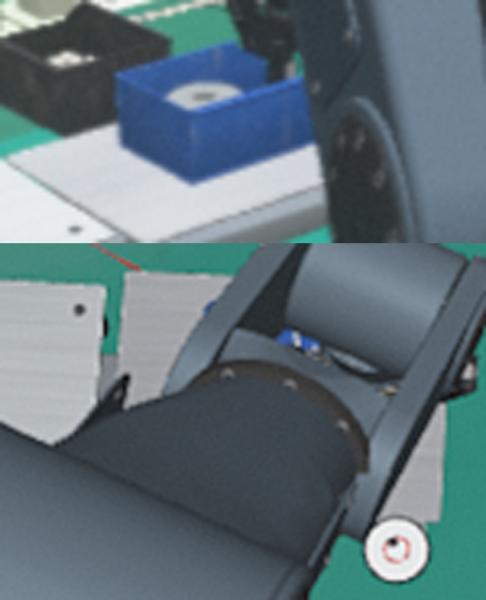

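Bin is on the pan and released; the ball level shows in the top view at v6 (397,549), with the ball slightly up-left of centre. Measuring it against the empty-pan picture.

```bash
cat >> h.py <<'E'
def level(f,save=None):
    c=f[200:240,233:273].astype(float)
    u=cv2.resize(c,None,fx=8,fy=8,interpolation=cv2.INTER_CUBIC)
    mn=u.min(2)
    w=((mn>140)).astype(np.uint8); n,l,st,ce=cv2.connectedComponentsWithStats(w)
    # the dish = component whose bbox is roughly round near the middle
    i=max(range(1,n),key=lambda i:st[i,4]-50*np.hypot(*(ce[i]-155)))
    pts=cv2.findContours((l==i).astype(np.uint8),cv2.RETR_EXTERNAL,cv2.CHAIN_APPROX_NONE)[0][0]
    (ex,ey),ax,_=cv2.fitEllipse(cv2.convexHull(pts))
    yy,xx=np.mgrid[:u.shape[0],:u.shape[1]]
    inr=np.hypot(xx-ex,yy-ey)<min(ax)/2*.72
    d=np.clip(150-u[:,:,2],0,None)*inr   # dark in red channel: ball only
    b=np.array([(d*xx).sum(),(d*yy).sum()])/max(d.sum(),1)
    off=(b-[ex,ey])/8
    mm=-off[::-1]*np.array([1,1])*(50/ (np.mean(ax)/8))
    return (ex,ey),np.array(ax)/8,mm,d.sum()
E
python3 - <<'E'
from h import *
print(level(cv2.imread("pics/top0.png")))
for _ in range(3): print(level(eyes.snapshot("top")["frame"]))
E
```

```text
((155.64501953125, 156.6680145263672), array([19.02655602, 19.07169533]), array([-1.14576916, -1.16486689]), np.float64(30291.36235452071))
((154.88092041015625, 155.39271545410156), array([19.30882645, 19.45582581]), array([6.075072  , 3.08575933]), np.float64(26650.801028475165))
((154.87681579589844, 155.46849060058594), array([19.31645775, 19.44768333]), array([6.21959943, 2.98839145]), np.float64(27710.282182224095))
((154.81214904785156, 155.39425659179688), array([19.33172417, 19.45726776]), array([6.18601436, 3.01174972]), np.float64(27702.075266797096))
```

Call:
move_arm --pt "0 0 0 0 1" --pt "0 0 0 0 1" --pt "0 0 0 0 1" --pt "0 0 0 0 1" --pt "0 0 -0.003 0 1" --pt "-0.0025 0.0015 0 0 1" --pt "-0.003 0.0018 0 0 1" --pt "0 0 0 0 1"

```text
clock: 12.62
eef_pos: [588.3, -154.9, 40.7]
ee_rot: [-180.0, 0.1, -2.8]
ft_force: [-0.7, -0.3, -3.9]
grip_width: 1.4
```

Call:
move_arm --pt "0 0 0.003 0 1" --pt "0 0 0 0 1" --pt "0 0 0 0 0.25" --pt "0 0 0 0 0.25" --pt "0 0 0 0 0.25" --pt "0 0 0 0 0.25" --pt "0 0 0 0 0.25" --pt "0 0 0 0 0.25"

```text
clock: 13.28
eef_pos: [589.7, -154.7, 38.3]
ee_rot: [-180.0, -0.0, -2.8]
ft_force: [-0.7, 0.7, -0.7]
grip_width: 32.0
```

Run:
```python
from h import *
for _ in range(3): print(level(eyes.snapshot("top")["frame"])[2:])
```

```text
(array([-7.02398657, -2.93398683]), np.float64(30335.436188515276))
(array([-7.57036466, -3.22403907]), np.float64(28153.29864449054))
(array([-7.99070542, -3.18688958]), np.float64(27107.888902828097))
```

Call:
move_arm --pt "0 0 0 0 0.25" --pt "0 0 0 0 0.25" --pt "0 0 0 0 0.25" --pt "0 0 0 0 0.25" --pt "0 0 0 0 0.25" --pt "0 0 0 0 0.25"

```text
clock: 13.93
eef_pos: [589.5, -154.8, 38.1]
ee_rot: [180.0, -0.0, -2.8]
ft_force: [-1.4, -1.0, -1.0]
grip_width: 31.8
```

Run:
```python
from h import *
print(monitor.observe()["eef_pos"])
for i in range(2):
    b=eyes.snapshot("top"); print(level(b["frame"])[2:])
t0=cv2.imread("pics/top0.png")
A=[cv2.resize(f[204:236,237:269],(384,384),interpolation=cv2.INTER_CUBIC) for f in (t0,b["frame"])]
cv2.imwrite("pics/v7.png",np.hstack(A))
```

```text
[ 589.49560451 -154.75677057   38.10553823]
(array([-7.75314556, -2.978108  ]), np.float64(25684.843745339662))
(array([-7.64962214, -3.10109907]), np.float64(25831.90759317577))
```

View pics/v7.png

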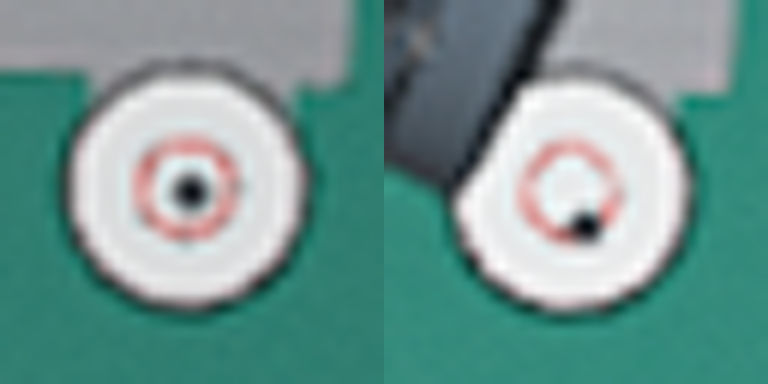

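Call:
move_arm --pt "0 0 0 0 1" --pt "0 0 0 0 1" --pt "0 0 0 0 1" --pt "0 0 0 0 1" --pt "0 0 -0.003 0 1" --pt "0.0016 -0.0008 0 0 1" --pt "0.0016 -0.0008 0 0 1" --pt "0 0 0 0 1"

```text
clock: 14.7
eef_pos: [592.0, -153.2, 40.8]
ee_rot: [180.0, 0.1, -2.7]
ft_force: [-1.5, -2.1, -1.4]
grip_width: 0.9
```

Call:
move_arm --pt "0 0 0.003 0 1" --pt "0 0 0 0 1" --pt "0 0 0 0 0.25" --pt "0 0 0 0 0.25" --pt "0 0 0 0 0.25" --pt "0 0 0 0 0.25" --pt "0 0 0 0 0.25" --pt "0 0 0 0 0.25"

```text
clock: 15.37
eef_pos: [593.0, -153.2, 38.2]
ee_rot: [-180.0, -0.0, -2.8]
ft_force: [0.2, -0.0, 1.0]
grip_width: 31.9
```

Call:
move_arm --pt "0 0 0 0 0.25" --pt "0 0 0 0 0.25" --pt "0 0 0 0 0.25" --pt "0 0 0 0 0.25" --pt "0 0 0 0 0.25" --pt "0 0 0 0 0.25"

```text
clock: 15.87
eef_pos: [592.8, -153.3, 38.1]
ee_rot: [-180.0, -0.0, -2.8]
ft_force: [0.2, 0.2, 0.3]
grip_width: 31.9
```

Run:
```python
from h import *
print(monitor.observe()["eef_pos"])
for i in range(3):
    b=eyes.snapshot("top"); print(level(b["frame"])[1:])
```

```text
[ 592.7829166  -153.32108825   38.12241475]
(array([19.17060471, 19.26956558]), array([-3.52000106,  0.38344103]), np.float64(28363.75422602147))
(array([19.16368484, 19.29730415]), array([-3.56283021,  0.34701909]), np.float64(28165.975280568004))
(array([19.18626976, 19.25321007]), array([-3.57905656,  0.39569316]), np.float64(28119.08057324961))
```

Call:
move_arm --pt "0 0 0 0 1" --pt "0 0 0 0 1" --pt "0 0 0 0 1" --pt "0 0 0 0 1" --pt "0 0 -0.003 0 1" --pt "0.0014 0.0005 0 0 1" --pt "0 0 0 0 1" --pt "0 0 0 0 1"

```text
clock: 16.68
eef_pos: [593.4, -153.6, 40.6]
ee_rot: [-180.0, 0.1, -2.7]
ft_force: [-1.3, 1.1, -3.2]
grip_width: 1.0
```

Call:
move_arm --pt "0 0 0.003 0 1" --pt "0 0 0 0 1" --pt "0 0 0 0 0.25" --pt "0 0 0 0 0.25" --pt "0 0 0 0 0.25" --pt "0 0 0 0 0.25" --pt "0 0 0 0 0.25" --pt "0 0 0 0 0.25"

```text
clock: 17.35
eef_pos: [594.4, -153.9, 38.3]
ee_rot: [180.0, -0.0, -2.8]
ft_force: [-0.5, 0.9, 0.0]
grip_width: 32.1
```

Call:
move_arm --pt "0 0 0 0 0.25" --pt "0 0 0 0 0.25" --pt "0 0 0 0 0.25" --pt "0 0 0 0 0.25" --pt "0 0 0 0 0.25" --pt "0 0 0 0 0.25"

```text
clock: 17.85
eef_pos: [594.1, -153.9, 38.1]
ee_rot: [-180.0, 0.0, -2.8]
ft_force: [0.1, 0.8, -0.6]
grip_width: 32.0
```

Run:
```python
from h import *
print(monitor.observe()["eef_pos"])
for i in range(3):
    b=eyes.snapshot("top"); print(level(b["frame"])[1:])
```

```text
[ 594.13065906 -153.87026537   38.1048967 ]
(array([19.20504761, 19.36707497]), array([-1.8123791 , -0.92965552]), np.float64(25638.48142845556))
(array([19.19393349, 19.3695488 ]), array([-1.79883739, -0.73880647]), np.float64(25292.794470202178))
(array([19.19993591, 19.41694641]), array([-1.84120138, -0.89699808]), np.float64(25279.139139652252))
```

Ball is now about 0.8 mm off the empty-pan reference (≈4 mrad). I'll retract straight up, then re-check the ball and locate the button.

Call:
move_arm --pt "0 0 -0.01 0 0.25" --pt "0 0 -0.02 0 0.25" --pt "0 0 -0.03 0 0.25" --pt "0 0 -0.035 0 0.25" --pt "0 0 -0.035 0 0.25" --pt "0 0 0 0 1" --pt "0 0 0 0 1" --pt "0 0 0 0 1"

```text
clock: 18.67
eef_pos: [593.6, -153.7, 168.4]
ee_rot: [-180.0, 0.0, -2.8]
ft_force: [-0.5, -0.1, -0.8]
grip_width: 0.0
```

Run:
```python
from h import *
print(monitor.observe()["eef_pos"])
b=eyes.snapshot("top");a=eyes.snapshot("scene"); print(level(b["frame"])[1:])
# button: bright green blob in both views
from scipy.optimize import least_squares
uv=[]
for p,(r0,r1,c0,c1) in ((a,(225,260,145,185)),(b,(195,230,100,125))):
    f=p["frame"][r0:r1,c0:c1].astype(int); m=((f[:,:,1]>150)&(f[:,:,1]-f[:,:,2]>70)&(f[:,:,1]-f[:,:,0]>50)).astype(np.uint8)
    n,l,st,ce=cv2.connectedComponentsWithStats(m); i=1+np.argmax(st[1:,4]) if n>1 else None
    uv.append(ce[i]+[c0,r0] if i else [np.nan]*2); print(n,uv[-1],st[1:,4])
s=least_squares(lambda x:np.r_[proj(a,x)[0]-uv[0],proj(b,x)[0]-uv[1]],[500,178,46]); print(s.x,s.fun)
for z in (42,46,50): print(ray(a,[uv[0]],z),ray(b,[uv[1]],z))
```

```text
[ 593.6357627  -153.65291419  168.36320421]
(array([19.25072861, 19.42128754]), array([-1.80655538, -0.77784865]), np.float64(24741.800647694618))
3 [163.44117647 241.23529412] [34 21]
2 [110.61111111 211.38888889] [54]
[500.4434815  176.56756179  54.92007834] [ 0.30468471  0.08345033 -0.23296486 -0.20900863]
[[521.77867062 164.6000393   42.        ]] [[501.27931305 179.86688741  42.        ]]
[[515.4311843  168.40482317  46.        ]] [[500.86528006 178.66500472  46.        ]]
[[509.08369798 172.20960703  50.        ]] [[500.45124706 177.46312203  50.        ]]
```

Call:
move_arm --pt "-0.0121 -0.0362 0 0 1" --pt "-0.0121 -0.0362 0 0 1" --pt "-0.0121 -0.0362 0 0 1" --pt "-0.0121 -0.0362 0 0 1" --pt "-0.0121 -0.0362 0 0 1" --pt "-0.0121 -0.0362 0 0 1" --pt "-0.0121 -0.0362 0 0 1" --pt "-0.0121 -0.0362 0 0 1"

```text
clock: 19.43
eef_pos: [509.4, 141.6, 166.5]
ee_rot: [180.0, 0.2, -2.8]
ft_force: [0.2, 0.8, -0.3]
grip_width: -0.2
```

Call:
move_arm --pt "-0.0121 -0.0362 0 0 1" --pt "0 0 0.035 0 1" --pt "0 0 0.035 0 1" --pt "0 0 0.03 0 1" --pt "0 0 0 0 1" --pt "0 0 0 0 1"

```text
clock: 19.93
eef_pos: [498.7, 176.5, 65.9]
ee_rot: [179.9, 0.4, -2.8]
ft_force: [-0.4, -0.1, -0.0]
grip_width: 0.1
```

Run:
```python
from h import *
e=monitor.observe()["eef_pos"];print(e)
b=eyes.snapshot("top");a=eyes.snapshot("scene"); print(level(b["frame"])[2:])
A=cv2.resize(a["frame"][205:260,130:210],(800,550),interpolation=cv2.INTER_CUBIC)
for z,c in [(e[2],(0,0,255)),(e[2]+29,(0,255,255))]:
    q=(proj(a,[e[0],e[1],z])[0]+.5-[130,205])*10; cv2.circle(A,tuple(int(v) for v in q),5,c,1)
cv2.imwrite("pics/v8.png",A)
```

```text
[498.74029971 176.51192024  65.88879752]
(array([-1.78372077, -0.73770623]), np.float64(29754.455760847777))
```

View pics/v8.png

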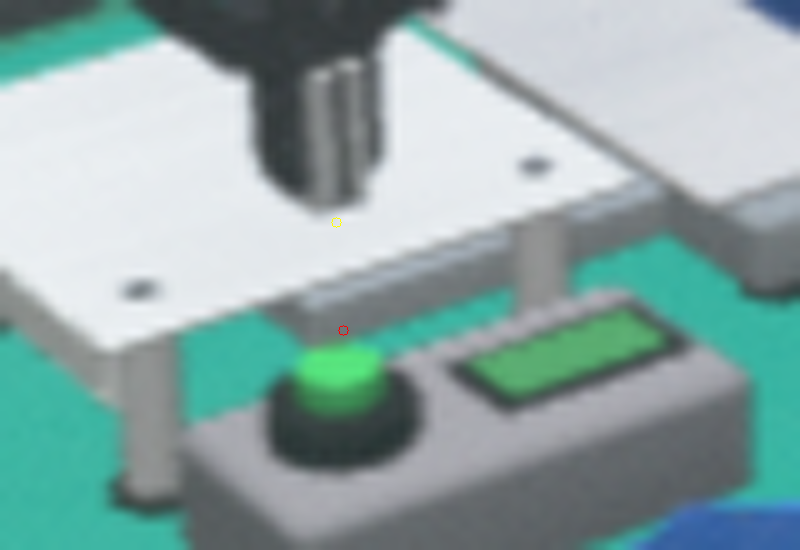

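The closed tip (335,208) is directly above the button top (340,368), about 40 mm up; the z bias is consistent. Going down gently.

Call:
move_arm --pt "0 0 0.012 0 1" --pt "0 0 0.012 0 1" --pt "0 0 0.01 0 1" --pt "0 0 0 0 1" --pt "0 0 0.002 0 1" --pt "0 0 0 0 1"

```text
clock: 20.53
eef_pos: [501.7, 176.8, 32.8]
ee_rot: [-180.0, -0.1, -2.8]
ft_force: [-0.2, -1.0, 0.6]
grip_width: -0.1
```

Call:
move_arm --pt "0 0 0.002 0 1" --pt "0 0 0.002 0 1" --pt "0 0 0 0 1" --pt "0 0 0 0 1"

```text
clock: 20.87
eef_pos: [501.1, 176.8, 28.2]
ee_rot: [-180.0, -0.0, -2.8]
ft_force: [-0.2, -0.1, 0.1]
grip_width: 0.1
```

Call:
move_arm --pt "0 0 0.002 0 1" --pt "0 0 0 0 1" --pt "0 0 0 0 1"

```text
clock: 21.12
eef_pos: [501.0, 176.8, 26.0]
ee_rot: [180.0, 0.0, -2.8]
ft_force: [-0.3, -0.2, 0.1]
grip_width: 0.1
```

Call:
move_arm --pt "0 0 0.002 0 1" --pt "0 0 0 0 1" --pt "0 0 0 0 1"

```text
clock: 21.37
eef_pos: [501.0, 176.8, 24.0]
ee_rot: [180.0, 0.0, -2.8]
ft_force: [0.1, 0.5, -0.2]
grip_width: 0.1
```

Call:
move_arm --pt "0 0 0.002 0 1" --pt "0 0 0 0 1" --pt "0 0 0 0 1"

```text
clock: 21.62
eef_pos: [501.1, 176.8, 22.2]
ee_rot: [-180.0, -0.0, -2.8]
ft_force: [-0.0, -0.1, 1.6]
grip_width: -0.3
```

Call:
move_arm --pt "0 0 0.002 0 1" --pt "0 0 0 0 1" --pt "0 0 0 0 1"

```text
clock: 21.87
eef_pos: [501.1, 176.8, 20.2]
ee_rot: [-180.0, -0.0, -2.8]
ft_force: [-0.4, -0.2, 3.3]
grip_width: -0.2
```

Call:
move_arm --pt "0 0 0.002 0 1" --pt "0 0 0 0 1" --pt "0 0 0 0 1"

```text
clock: 22.12
eef_pos: [501.2, 176.8, 18.8]
ee_rot: [-180.0, -0.0, -2.8]
ft_force: [-0.8, 0.1, 8.3]
grip_width: -0.3
```

The force rose past the 4 N full-down value to 8.3 N, so the button is bottomed out. Releasing and retreating.

Call:
move_arm --pt "0 0 0 0 1" --pt "0 0 -0.005 0 1" --pt "0 0 -0.01 0 1" --pt "0 0 -0.03 0 1" --pt "0 0 -0.03 0 1" --pt "0 0 -0.03 0 1" --pt "0 0 0 0 1" --pt "0 0 0 0 1"

```text
clock: 22.78
eef_pos: [502.4, 177.0, 125.2]
ee_rot: [-180.0, -0.3, -2.8]
ft_force: [-0.6, -0.3, -0.7]
grip_width: -0.1
```

Run:
```python
from h import *
s=monitor.observe();print(s["eef_pos"],s["ft_force"])
b=eyes.snapshot("top");a=eyes.snapshot("scene"); print(level(b["frame"])[2:])
A=cv2.resize(a["frame"][160:260,120:280],(640,400),interpolation=cv2.INTER_CUBIC)
B=cv2.resize(b["frame"][195:245,230:280],(200,200),interpolation=cv2.INTER_CUBIC)
C=cv2.resize(b["frame"][125:225,150:270],(240,200),interpolation=cv2.INTER_CUBIC)
D=np.zeros((200,640,3),np.uint8);D[:,:200]=B;D[:,200:440]=C
cv2.imwrite("pics/v9.png",np.vstack([A,D]))
```

```text
[502.36644902 176.98776065 125.15546433] [-0.64579701 -0.29299404 -0.7439611 ]
(array([-1.79248659, -0.77638641]), np.float64(30216.011929683387))
```

View pics/v9.png

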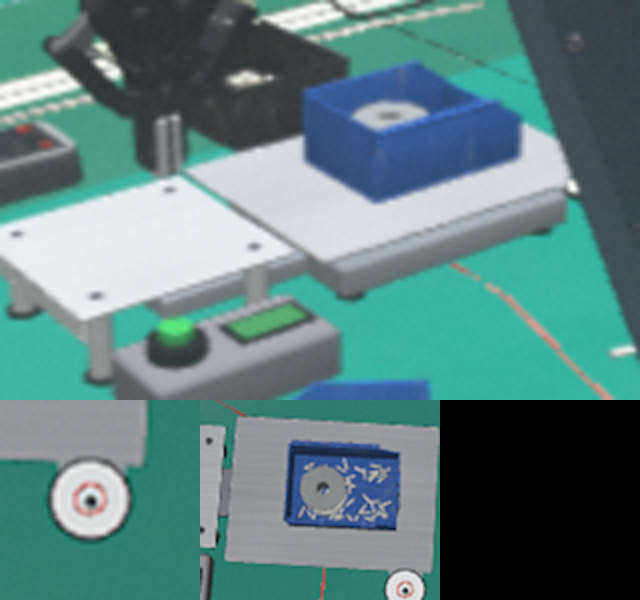

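The final picture shows the bin flat on the pan with the spool upright in it at (390,115), the ball in the ring at (91,500), and the button up at (175,328). Handing in.

```bash
python3 -c "
from cell import env
print(env.sign_off())"
```

```text
the job is handed in; nothing more can be done
None
```

The blue bin is weighed in. I gripped it by its front wall, drew it from the side table onto the pan, and corrected it in three small moves until the pan rode level. Then I pressed and released the green button and handed the job in at about 23 s of the 72 s allowed; the hand-in reports no verdict.

**Last checks**
- **Pan level:** the ball sits about 0.8 mm from its empty-pan position, roughly 4 mrad against the 20 allowed. It did not change when I let go of the bin or pressed the button.
- **Bin and spool:** the last picture shows the bin untouched on the pan and the spool upright in it. I estimate the bin's origin at about 1 mm off the pan's centre in x and 15 mm in y.
- **Button:** the force rose to 8.3 N, past the 4 N that marks fully down. The button looks up again in the last picture.

**Problems and disagreements**
- **Tool height:** the fingertips stood about 30 mm higher than the reported height, so my first two grips closed on air. I corrected for this using the pictures and small steps with force checks.
- **Networks:** they placed the ball level wrongly, so I measured it from the pictures myself.
- **Bystanders:** I did not measure their positions again at the end. The arm's path stayed well above them.
- **Pictures:** I viewed 11, one over the budget.

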